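Fit the filter manifold and arm its guarded vacuum switch

TASK

Fit the filter manifold, working up its numbered stations from 1 to 4: seat the black adapter sleeve in station 1 and the small blue filter cup inside that sleeve, then put whichever of the red, yellow and green cups are on the bench into stations 2, 3 and 4 respectively (the station of a missing cup stays empty), every part upright and fully home on its shoulder. Then lift the red safety cover right up, flip the toggle beneath it over to its other side, and close the cover fully. Leave the other things on the bench where they are.

Things in the scene. Friction and masses are not known exactly. Their poses are not given: they have to be found in the camera images.
- station1 (a point): Receiver 1: centre of its rim, 67 mm above the bench, z up. An aluminium collar 66 mm across, 42 mm tall, on the manifold's grey base (100 x 370 x 25 mm); tapered bore 53 mm across at the rim, 39 mm at its floor 42 mm down. Blue band, 1 black dot(s) on the base beside it. At the row's left (+y) end; 2, 3, 4 follow in line, 86 mm apart.
- station2 (a point): Receiver 2: centre of its rim, 67 mm above the bench, z up. An aluminium collar 66 mm across, 42 mm tall, on the manifold's grey base (100 x 370 x 25 mm); tapered bore 53 mm across at the rim, 39 mm at its floor 42 mm down. Red band, 2 black dot(s) on the base beside it. 
- station3 (a point): Receiver 3: centre of its rim, 67 mm above the bench, z up. An aluminium collar 66 mm across, 42 mm tall, on the manifold's grey base (100 x 370 x 25 mm); tapered bore 53 mm across at the rim, 39 mm at its floor 42 mm down. Yellow band, 3 black dot(s) on the base beside it. 
- station4 (a point): Receiver 4: centre of its rim, 67 mm above the bench, z up. An aluminium collar 66 mm across, 42 mm tall, on the manifold's grey base (100 x 370 x 25 mm); tapered bore 53 mm across at the rim, 39 mm at its floor 42 mm down. Green band, 4 black dot(s) on the base beside it. 
- sleeve_mid (a point): Black adapter sleeve, loose, open both ends, 64 mm tall, 70-140 g (steel foot), starts upright. Outside: cone 38 mm across at the foot, 50 mm at height 36; shoulder; straight collar 58 mm across, height 36-64 (grip here). Tapered bore 50 mm at the top, 41 mm 28 mm down. Point: on the axis, 32 mm above the foot; z up its axis. Home in station 1, shoulder on the rim, it is 4 mm below the station point.
- blue_mid (a point): Small blue filter cup, loose, 74 mm tall, solid, 70-140 g (steel foot), starts upright. Foot up: cone 33 mm across at the foot, 47 mm at height 40; flange 56 mm across, 4 mm thick; straight head 44 mm across, height 44-74 (grip here). Point: on the axis, 37 mm above the foot; z up its axis. Home in the sleeve, its flange rests on the sleeve's top and this point is 29 mm above the sleeve's point.
- red_mid (a point): Red filter cup, loose, may be absent; 74 mm tall, solid, 70-140 g (steel foot), starts upright. Foot up: cone 38 mm across at the foot, 50 mm at height 36; flange 60 mm across, 4 mm thick; straight head 48 mm across, height 40-74 (grip here). Point: on the axis, 37 mm above the foot; z up its axis. Goes in station 2: home, its flange rests on the rim and this point is 1 mm above the station point.
- yellow_mid (a point): Yellow filter cup, loose, may be absent; 74 mm tall, solid, 70-140 g (steel foot), starts upright. Foot up: cone 38 mm across at the foot, 50 mm at height 36; flange 60 mm across, 4 mm thick; straight head 48 mm across, height 40-74 (grip here). Point: on the axis, 37 mm above the foot; z up its axis. Goes in station 3: home, its flange rests on the rim and this point is 1 mm above the station point.
- green_mid (a point): Green filter cup, loose, may be absent; 74 mm tall, solid, 70-140 g (steel foot), starts upright. Foot up: cone 38 mm across at the foot, 50 mm at height 36; flange 60 mm across, 4 mm thick; straight head 48 mm across, height 40-74 (grip here). Point: on the axis, 37 mm above the foot; z up its axis. Goes in station 4: home, its flange rests on the rim and this point is 1 mm above the station point.
- cover (a joint): Angle of the translucent red safety cover over the switch, rad: 0 closed, up to 1.9 open. It swings up and away from the robot about a hinge on the far side of the grey switch box and stays at whatever angle it is left (light friction, under 1 N at the tab).
- cover_hinge (a point): Point on the hinge line of the cover, fixed to the switch box (box 110 by 85 mm, 35 mm high), 36 mm above the bench. y is along the hinge line, x points away from the robot, z up. The cover is a hood 92 mm long (toward -x from here), 66 mm wide, 54 mm high.
- cover_tab (a point): Centre of the cover's grip tab, a red disc 20 mm across and 12 mm thick (thickness along the hinge line) at the end of a 38 mm arm sticking out of the hood's front: pinch it across its thickness from above. When closed it lies 130 mm in -x and 30 mm in z from the hinge point.
- toggle (a joint): Angle of the toggle lever, rad: 0 off, leaning to the box's left (+y), to 0.9 on, leaning to its right (-y). Starts near 0 (off) and stays where it is left; about 1 N at the tip moves it.
- toggle_tip (a point): Centre of the white ball (14 mm across) at the tip of the toggle lever, 40 mm from the lever's pivot; the pivot is on the box's top face (35 mm above the bench), 52 mm in -x from the hinge point. Hidden under the cover until it is open.
- dish_a: Pink-lidded culture dish, 57 mm across, 14 mm high; bystander, to be left where it is. Origin under its centre.
- dish_b: Another pink-lidded culture dish, 57 mm across, 14 mm high; bystander, to be left where it is. Origin under its centre.
- marker: Black marker with orange cap, 120 mm long, 13 mm thick, lying; bystander, to be left where it is. Origin under its centre.
- forceps: Steel forceps, 120 mm long, 5 mm high, lying; bystander, to be left where it is. Origin under its centre.
- jar: Sample jar with white cap, 52 mm across, 75 mm high; bystander, to be left where it is. Origin under its centre.
There are look-alikes about, which are no part of the job. There is more than one size of the part that bears yellow_mid; the job needs the larger.

How it is judged:
By the outcome, as a careful person would: the job done as asked, in the order asked, and still so for the second after the job is handed in, with the robot touching nothing.
Of red, yellow, green only 1 to 3 are there at a start; the rules pass over those that are not, and their reading is None.
At some moment in a run one of sleeve, blue, red, yellow, green may be knocked a few centimetres aside while the robot is not near it.
It also fails if it takes over 210 s, if anything falls off the work surface, if the arm or the gripper's body presses on something with over 40 N, if the wrist force passes 120 N, or if a joint passes its speed limit or range.

ROBOT

A 6-joint arm with a two-finger parallel gripper is mounted at the origin on the work surface. World frame = base frame: x ahead of the robot, y to its left, z up, the work surface at z = 0. Lengths are in m, angles in rad, forces in N, time in s.
With the tool pointing down it reaches from about 0.3 to 0.825 m from the base axis. Payload 5.4 kg.
Tool frame: the origin (TCP) lies between the finger pads; the fingertips stand 11 mm ahead of it and the grasp point (between the pads) lies 8 mm behind it; z points along the fingers, y is the direction in which the jaws open and shut (so a half turn about z gives the same grasp; the last joint's range is limited). The gripper opens to 92 mm and grips with 3 to 60 N. Pads are 20 mm wide; open, the fingers measure 128 mm over their backs; the gripper's body (75 mm by 189 mm) begins 69 mm behind the grasp point.
Start: joints at [-1.483, 0.158, 1.597, -0, 1.386, -0.21], TCP at [0.169, -0.55, 0.226] pointing down, gripper open.
Joint ranges: [-2.91, 2.91], [-0.94, 2.29], [0.18, 2.7], [-1.29, 4.43], [0.17, 2.64], [-3, 3]. Speed limits (rad/s): [2.57, 2.57, 3.14, 3.14, 3.14, 3.14].

INTERFACE

Orientations are given as a rotation vector (axis times angle).
In Python, from station import manip, solve_ik, capture, ticket gives the robot as it stands. Calls block until the motion is done:
- manip.move_to(position, orientation): joint-space move of the TCP to a pose.
- manip.move_straight(position, rate=0.15, frame=None): straight line of the TCP; frame=None keeps the orientation; rate is the mean speed in m/s.
- manip.goto_joints(angles): joint-space move.
- manip.gripper_to(opening, f_grip=None): opening from 0.0 (shut) to 1.0 (fully open); f_grip is the grip in N (None keeps the last); returns when the fingers have stopped.
- manip.dwell(seconds).
- solve_ik(position, orientation): joint angles nearest the present ones, or None.
- capture(name): name is "scene" or "top" or "wrist"; returns a dict with "pixels" (384x512x3 uint8, red, green, blue), "camera_matrix" (3x3 intrinsics, pixels), "dist" ([k1, k2, p1, p2, k3] as OpenCV has them; the pictures are not rectified), "xyz" and "rotation" of the camera in the world; the wrist camera has in their place "mount" (4x4, takes a point from camera to tool coordinates, whose origin is the TCP and whose axes are the flange's). Camera axes: x right, y up, looking along -z (the intrinsics and any distortion apply to the point x, -y, -z); pixel columns grow to the right and rows downward; lengths in m; the calibration is good to about 2 mm. A picture is of the moment at which its call begins: read the wrist's pose just before it. There is no depth.
A pose or a line that the arm cannot do raises manip.Unreachable and nothing moves.
- ticket.finish_job(): hands the job in, once; it reports no verdict.
Readings, each from a call of its own:
- manip.read_clock(): time.
- manip.read_joints(): joint angles.
- manip.read_qvel(): joint speeds.
- manip.read_joint_efforts(): joint torques, N m.
- manip.read_eef_pos(): TCP position.
- manip.read_orientation(): TCP orientation.
- manip.read_ft_force(): force on the tool from outside, world axes, zero at the start.
- manip.read_ft_torque(): the same for the moment, N m.
- manip.read_gripper_width(): opening from 0.0 (shut) to 1.0 (fully open).
Only numpy, scipy, OpenCV 4.12 (cv2) and the standard library are available. Lean on these libraries where they do the work, as an engineer would, in place of code of your own. Each camera call takes 0.05 s, during which the arm holds its last target. There are 200 camera calls.

## Working session

There is one attempt and no reset: what is moved stays moved. The work goes in short steps, each a Python script; the robot and the scene stay as the last script left them, time stands still between calls to the robot, and variables do not carry over. Pictures are saved under pics/ and viewed, about 12 in all and at most 16, crops included, and the job is handed in when it is done.

```bash
ls; mkdir -p pics; python3 - <<'E'
from station import manip, capture
import cv2, numpy as np
for n in("scene","top"):
    c=capture(n); cv2.imwrite(f"pics/{n}0.png",cv2.resize(c["pixels"][:,:,::-1],(800,600),interpolation=cv2.INTER_CUBIC))
    print(n,c["camera_matrix"],c["dist"],c["xyz"],c["rotation"])
c=capture("wrist");print(c["mount"],manip.read_orientation(),manip.read_clock())
E
```

```text
pics
scene [[403.86372103   0.         254.8450439 ]
 [  0.         403.86372103 193.80179968]
 [  0.           0.           1.        ]] [-0.07444967  0.          0.          0.          0.        ] [1.32932053 0.03894345 0.85677232] [0.60438554 0.66218658 1.52635189]
top [[441.44567383   0.         252.86064758]
 [  0.         441.44567383 191.5596618 ]
 [  0.           0.           1.        ]] [0.05857836 0.         0.         0.         0.        ] [ 0.37735373 -0.03319045  1.31406915] [ 0.08027148 -0.05815868 -1.55636994]
[[ 3.20351104e-05  9.66858139e-01  2.55314193e-01  7.08508461e-02]
 [ 9.99999998e-01 -1.52779871e-05 -6.76165471e-05 -1.37722424e-04]
 [-6.14749220e-05  2.55314195e-01 -9.66858138e-01 -1.59694307e-01]
 [ 0.00000000e+00  0.00000000e+00  0.00000000e+00  1.00000000e+00]] [-3.10535754e+00 -4.65847867e-01 -1.36829220e-04] 0.15
```

View pics/scene0.png

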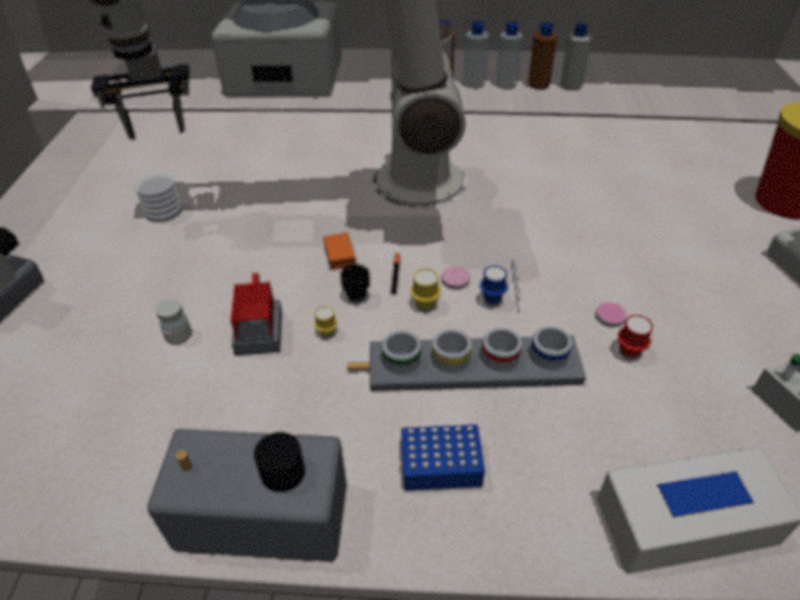

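View pics/top0.png

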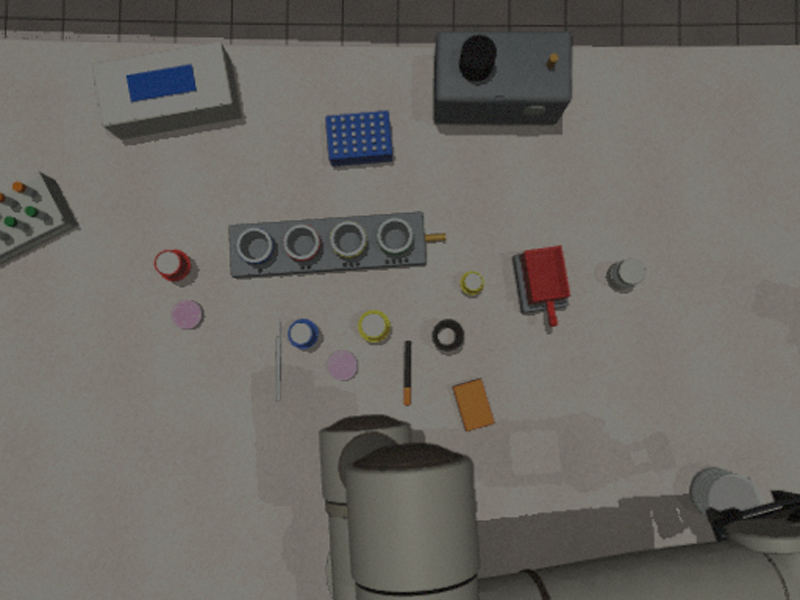

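Scene view: the sleeve is at (355,282), blue at (493,283), large yellow at (425,288), red at (635,335), stations from (402,347) to (552,345), cover at (255,310). Green is absent.

In the top view, these could be mistaken for the wanted parts:
- **Yellow:** large (375,326) or small (472,283). I choose the large one.
- **Black:** sleeve (448,335), or the knob on the grey box (478,58) and the marker (408,370). I choose the open ring at (448,335).
- **Blue:** cup (303,333) or the rack (360,137). I choose the cup.
- **Red:** cup (172,265), or the cover and the red drum. I choose the cup.

Next I'll take a wide wrist view over the stations and parts.

```bash
cat > h.py <<'E'
from station import manip, solve_ik, capture, ticket
import numpy as np, cv2
from scipy.spatial.transform import Rotation as Rn
def down(yaw):  # tool x axis at world angle yaw, z down
    c,s=np.cos(yaw),np.sin(yaw)
    return Rn.from_matrix(np.array([[c,s,0],[s,-c,0],[0,0,-1]])).as_rotvec()
class View:
    def __init__(s,name):
        if name=="wrist":
            p=np.array(manip.read_eef_pos());R=Rn.from_rotvec(manip.read_orientation()).as_matrix()
        c=capture(name);s.im=np.ascontiguousarray(c["pixels"]);s.K=c["camera_matrix"];s.d=np.array(c["dist"])
        if name=="wrist":
            M=np.array(c["mount"]);s.R=R@M[:3,:3];s.o=p+R@M[:3,3]
        else: s.o=np.array(c["xyz"]);s.R=Rn.from_rotvec(c["rotation"]).as_matrix()
        s.hsv=cv2.cvtColor(s.im,cv2.COLOR_RGB2HSV)
    def ray(s,uv):
        u=cv2.undistortPoints(np.array(uv,float).reshape(-1,1,2),np.array(s.K),s.d).reshape(-1,2)
        return np.c_[u[:,0],-u[:,1],-np.ones(len(u))]@s.R.T
    def plane(s,uv,z):
        r=s.ray(uv); return s.o+r*((z-s.o[2])/r[:,2])[:,None]
    def px(s,P):
        q=(np.atleast_2d(P)-s.o)@s.R; q=q*[1,-1,-1]
        return cv2.projectPoints(q,np.zeros(3),np.zeros(3),np.array(s.K),s.d)[0].reshape(-1,2)
    def save(s,name,crop=None,k=None):
        im=s.im if crop is None else s.im[crop[1]:crop[3],crop[0]:crop[2]]
        k=k or min(800/im.shape[1],600/im.shape[0])
        cv2.imwrite(f"pics/{name}.png",cv2.resize(im[:,:,::-1],None,fx=k,fy=k,interpolation=cv2.INTER_CUBIC))
def circ(P):
    """least-squares circle of world points (n,3)"""
    A=np.c_[2*P[:,:2],np.ones(len(P))];x=np.linalg.lstsq(A,(P[:,:2]**2).sum(1),rcond=None)[0]
    return x[:2],np.sqrt(x[2]+x[0]**2+x[1]**2)
def look(x,y,z,yaw):  # put the wrist camera straight over x,y, TCP height z
    manip.move_to([x-.0709*np.cos(yaw),y-.0709*np.sin(yaw),z],down(yaw)); return View("wrist")
E
python3 - <<'E'
from h import *
v=View("top"); f=512/800
for n,(u,w),z in[("sleeve",(448,335),.064),("blue",(303,333),.074),("red",(172,263),.074),("yel",(375,326),.074),("small",(472,283),.06),
 ("s1",(255,246),.067),("s4",(395,237),.067),("tab",(552,320),.066),("cover",(545,275),.08),("jar",(628,272),.075)]:
    print(n,v.plane([(u*f,w*f)],z)[0].round(3))
for yaw in(0,np.pi,np.pi/2,-np.pi/2):
    print(yaw,[solve_ik(p,down(yaw)) is not None for p in([.45,0,.35],[.55,.1,.3],[.55,.3,.06],[.4,0,.06],[.55,.25,.12],[.55,-.3,.06])])
E
```

```text
sleeve [ 0.424 -0.111  0.064]
blue [0.424 0.15  0.074]
red [0.548 0.39  0.074]
yel [0.438 0.021 0.074]
small [ 0.52  -0.155  0.06 ]
s1 [0.582 0.243 0.067]
s4 [ 0.602 -0.013  0.067]
tab [ 0.454 -0.298  0.066]
cover [ 0.534 -0.283  0.08 ]
jar [ 0.541 -0.431  0.075]
0 [True, True, True, True, True, True]
3.141592653589793 [True, True, True, True, True, True]
1.5707963267948966 [True, True, True, True, True, True]
-1.5707963267948966 [True, False, True, True, True, True]
```

```bash
python3 - <<'E'
from h import *
v=look(.60,.11,.38,0.0); v.save("wide"); print(v.K[0,0],v.o,manip.read_clock(),manip.read_joints())
np.save("wide.npy",v.im)
v.save("sleeve",None,1.0)
E
```

```text
277.0417597895202 [0.60011847 0.10920653 0.53940451] 2.9583 [-1.98702842e-02  1.50471627e-02  1.45029629e+00 -1.28712049e-04
  1.67665901e+00  1.55193723e+00]
```

View pics/wide.png

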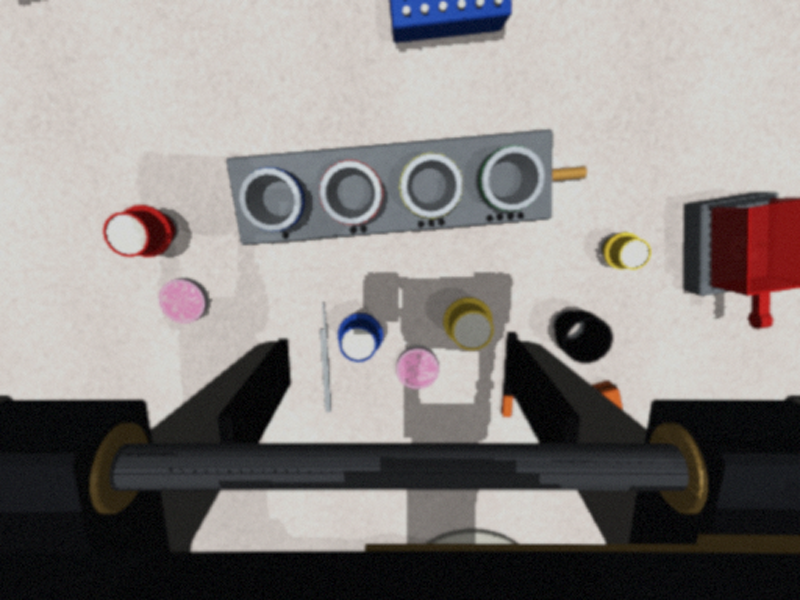

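Wide wrist view: station 1 (one dot, blue) is at (272,198), then station 2 (351,192), 3 (431,184) and 4 (513,179). The sleeve is at (583,335), blue (360,337), large yellow (470,323), small yellow (628,251) and red (135,232). Now close views.

```bash
cat >> h.py <<'E'
HUE={"blue":[(100,130)],"red":[(0,8),(172,180)],"yel":[(20,35)]}
def comps(mask):
    return [c for c in cv2.findContours(mask.astype(np.uint8),cv2.RETR_EXTERNAL,cv2.CHAIN_APPROX_NONE)[0] if cv2.contourArea(c)>60]
def hullcirc(v,c,z):
    return circ(v.plane(cv2.convexHull(c).reshape(-1,2).astype(float),z))
def cmask(v,name):
    h,s,V=cv2.split(v.hsv)
    if name=="sleeve": return (v.im.max(2)<48)
    m=np.zeros(h.shape,bool)
    for a,b in HUE[name]: m|=(h>=a)&(h<=b)
    return m&(s>120)&(V>40)
ZF={"sleeve":.064,"blue":.044,"red":.040,"yel":.040}   # height of widest rim: flange top / collar top
RF={"sleeve":.029,"blue":.028,"red":.030,"yel":.030}
def find(v,name,near,z=None,tol=.08):
    """component whose fitted circle has the right radius, nearest to the expected place"""
    z=ZF[name] if z is None else z; best=None
    for c in comps(cmask(v,name)):
        p,r=hullcirc(v,c,z)
        d=np.linalg.norm(p-near[:2])
        if abs(r-RF[name])<.006 and d<tol and (best is None or d<best[2]): best=(p,r,d)
    return best
def stations(v,near,tol=.03):
    out=[]
    for n in near:
        b=None
        for t in(140,155,170):
            for c in comps((v.im.min(2)>t)):
                p,r=hullcirc(v,c,.067); 
                if abs(r-.033)<.003 and np.linalg.norm(p-n)<tol and (b is None or abs(r-.033)<abs(b[1]-.033)): b=(p,r,t)
        out.append(b)
    return out
E
python3 - <<'E'
from h import *
Y=np.pi/2
S=np.array([[.582+.0067*i,.243-.0853*i] for i in range(4)])
v=look(.59,.19,.22,Y); a=stations(v,S[:2]); v.save("st12");print(a, manip.read_joints().round(2))
v=look(.60,.03,.22,Y); b=stations(v,S[1:]);print(b)
v=look(.424,-.111,.16,Y); s=find(v,"sleeve",[.424,-.111]); print(s, manip.read_clock())
v.save("sl")
E
```

```text
[(array([0.58527161, 0.2464481 ]), np.float64(0.03224470949079291), 155), (array([0.5935224 , 0.15972672]), np.float64(0.03315067029601795), 140)] [-0.    0.23  1.52 -0.    1.39 -0.  ]
[(array([0.59239493, 0.15957819]), np.float64(0.03180090758942794), 140), (array([0.59972507, 0.07482725]), np.float64(0.03274282704241237), 140), (array([ 0.60683584, -0.010859  ]), np.float64(0.03229813897085994), 140)]
(array([ 0.4256588 , -0.11043388]), np.float64(0.027519689754471346), np.float64(0.0017527415594085903)) 6.1
```

View pics/sl.png

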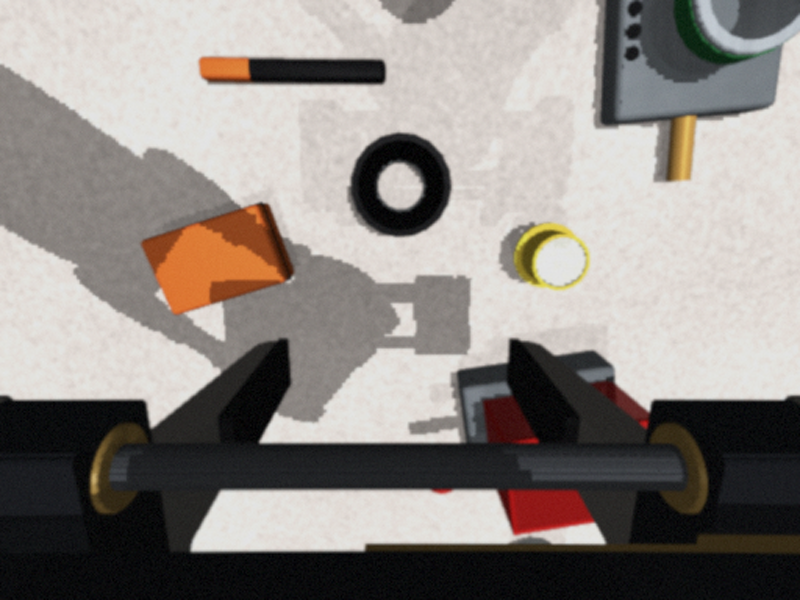

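The close view shows the sleeve as a black open ring centred at (400,185), clear of its neighbours; the small yellow cup at (558,262) is the look-alike. Next: pick the sleeve and place it in station 1.

```bash
cat >> h.py <<'E'
P1,P4=np.array([.5853,.2465]),np.array([.6068,-.0109])
ST=[P1+(P4-P1)*i/3 for i in range(4)]
ROW=np.arctan2(*(P1-P4)[::-1])   # world angle of the row, from 4 to 1: tool x along it -> jaws across the row
D=down(ROW)
def pick(p,z,w,f=30):
    manip.gripper_to(w); manip.move_to([*p,.16],D); manip.move_straight([*p,z],.12)
    manip.gripper_to(0.0,f); g=manip.read_gripper_width()
    manip.move_straight([*p,.20],.15); return g,manip.read_gripper_width()
def place(p,z,zfree=.20,w=1.0):
    manip.move_to([*p,zfree],D); manip.move_straight([*p,z+.012],.12)
    f0=manip.read_ft_force()[2]
    for dz in(.006,.003,.001,0,-.001,-.002):
        manip.move_straight([*p,z+dz],.03); f=manip.read_ft_force()[2]-f0
        if f>8: break
    print("dz",dz,"f",round(f,1),manip.read_eef_pos().round(4))
    manip.gripper_to(w); manip.move_straight([*p,.20],.15)
E
python3 - <<'E'
from h import *
print(np.degrees(ROW))
print(pick([.4257,-.1104],.051,1.0))
place(ST[0],.082); 
b=look(.424,.15,.16,np.pi/2); r=find(b,"blue",[.424,.15]); print(r,manip.read_clock())
v=View("top"); v.save("t1",(100,100,360,260)); b.save("b1")
E
```

```text
94.77469447254188
(0.6149850175545157, 0.618305015108184)
dz -0.002 f 11.1 [0.5856 0.2466 0.0821]
(array([0.42468114, 0.15578715]), np.float64(0.02721895196573934), np.float64(0.0058270935774109465)) 16.2167
```

View pics/b1.png

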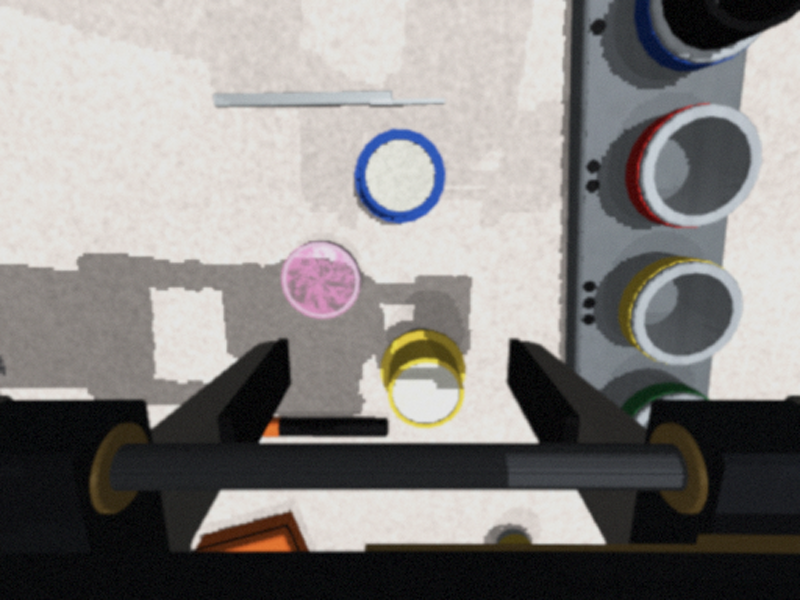

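The blue cup is at (400,175), undisturbed, and the sleeve stands in station 1 (top right). I'll check the sleeve's seat by its top circle, then pick and place blue.

```bash
python3 - <<'E'
from h import *
v=look(*ST[0],.22,np.pi/2); s=find(v,"sleeve",ST[0],.095); print("sleeve",s,ST[0]); v.save("s1",(170,20,350,155))
p=np.array([.4247,.1550])
print(pick(p,.058,1.0)); q=s[0] if s is not None else ST[0]
q=(q+ST[0])/2
# home: blue point .092, TCP 21 mm above it
place(q,.113,.22)
v=look(*ST[0],.26,np.pi/2); v.save("s2",(170,20,350,155)); print(find(v,"blue",ST[0],.099)); print(manip.read_clock())
E
python3 -c "
import cv2,numpy as np
a,b=[cv2.resize(cv2.imread(f'pics/{n}.png'),(400,300)) for n in('s1','s2')];cv2.imwrite('pics/s12.png',np.hstack([a,b]))"
```

```text
sleeve (array([0.58462053, 0.2469156 ]), np.float64(0.027460345915288113), np.float64(0.0007964903316080813)) [0.5853 0.2465]
(0.4753246012175053, 0.4744374404304507)
dz -0.002 f 10.2 [0.5852 0.2468 0.113 ]
(array([0.58444395, 0.24759373]), np.float64(0.02794331498211634), np.float64(0.0013889142142045623))
26.35
```

View pics/s12.png

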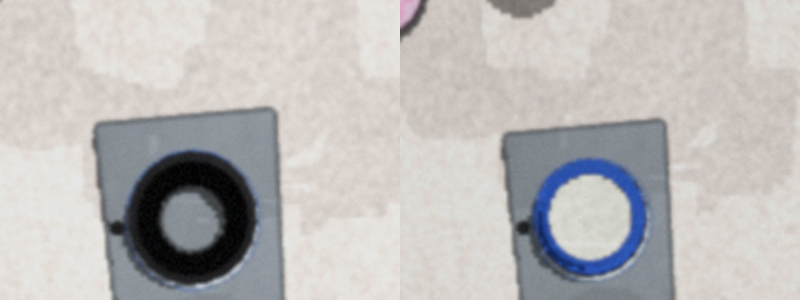

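The sleeve ring (190,220) and then the blue flange (590,215) are both concentric and level in station 1. Red and yellow come next, each located fresh just before the grasp.

```bash
python3 - <<'E'
from h import *
C=[]
def job(name,near,st):
    v=look(*near,.20,np.pi/2); s=find(v,name,near); print(name,s)
    if s is None or s[2]>.03: v.save("lost_"+name); raise SystemExit("look")
    v=look(*s[0],.16,np.pi/2); s=find(v,name,s[0],tol=.03); print(s); C.append(cv2.resize(v.im[30:210,100:410],(400,232)))
    g=pick(s[0],.055,1.0); print(g)
    if g[1]<.4: raise SystemExit("no grip")
    place(st,.086,.22)      # home: point .068, TCP 18 mm above
    v=look(*st,.24,np.pi/2); print(find(v,name,st,.071,.02),st); C.append(cv2.resize(v.im[30:210,100:410],(400,232)))
try:
    job("red",np.array([.545,.385]),ST[1]); job("yel",np.array([.437,.021]),ST[2])
finally:
    print(manip.read_clock())
    if len(C)%2: C.append(C[-1]*0)
    if C: cv2.imwrite("pics/ry.png",np.vstack([np.hstack(C[i:i+2]) for i in range(0,len(C),2)])[:,:,::-1])
E
```

```text
red (array([0.54914093, 0.39912931]), np.float64(0.0293624556748985), np.float64(0.014723614901222011))
(array([0.54917521, 0.39920912]), np.float64(0.029422229938216252), np.float64(8.685781817001158e-05))
(0.5171616523222653, 0.5166389006907175)
dz -0.002 f 11.8 [0.5927 0.1607 0.086 ]
(array([0.59198258, 0.16077295]), np.float64(0.02909310415680948), np.float64(0.0004895486382725776)) [0.59246667 0.1607    ]
yel (array([0.44077228, 0.02561728]), np.float64(0.029048902591561638), np.float64(0.005962331393978657))
(array([0.44087268, 0.02563731]), np.float64(0.029196374846989937), np.float64(0.00010237921627334703))
(0.5158450551612259, 0.518151776869094)
dz -0.002 f 10.7 [0.6    0.0749 0.086 ]
(array([0.59912401, 0.07488955]), np.float64(0.028840548401984946), np.float64(0.0005094266113871622)) [0.59963333 0.0749    ]
47.1667
```

View pics/ry.png

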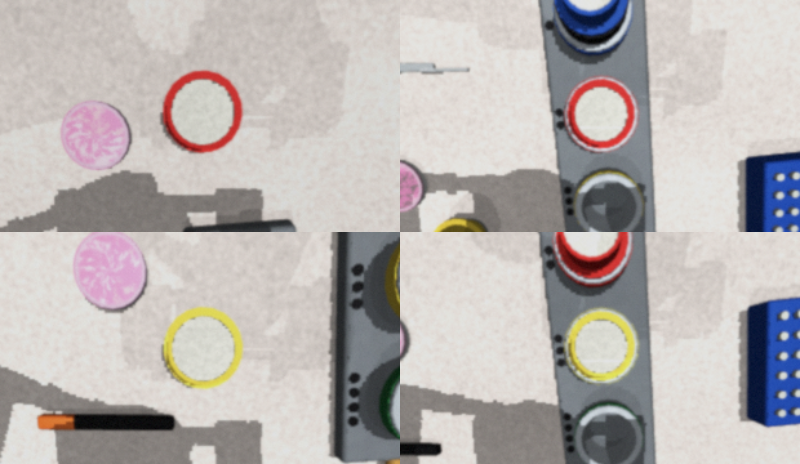

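All seated: red at (601,114) in station 2 and yellow at (601,347) in station 3, both concentric. Station 4 is empty, as green is absent. Now the cover.

```bash
python3 - <<'E'
from h import *
manip.move_straight([*ST[2],.28],.2)
v=look(.47,-.295,.22,np.pi/2); v.save("cov")
h,s,V=cv2.split(v.hsv); m=((h<8)|(h>172))&(s>120)&(V>40)
for c in comps(m): print(cv2.minAreaRect(c),cv2.contourArea(c))
print(v.o)
E
```

```text
((301.06756591796875, 109.90540313720703), (68.88317108154297, 142.8627166748047), 80.53767395019531) 6947.5
[ 0.46969847 -0.29367389  0.37986602]
```

View pics/cov.png

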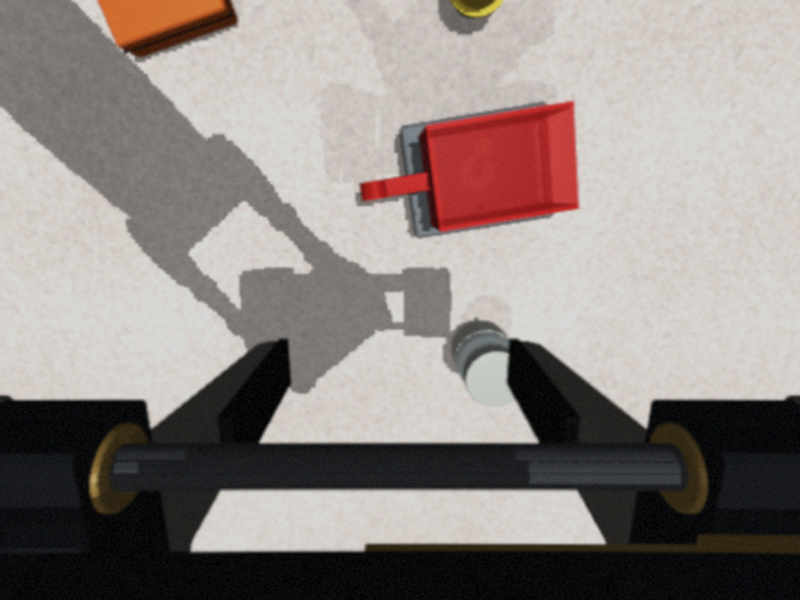

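```bash
python3 - <<'E'
from h import *
v=View("wrist")
h,s,V=cv2.split(v.hsv); m=((h<8)|(h>172))&(s>100)&(V>40)
m[:, :220]=0
cols=[];
for c in range(228,274):
    r=np.where(m[100:140,c])[0]+100
    if len(r): cols.append((c,r.mean(),len(r)))
cols=np.array(cols); print(cols[:, [0,2]].astype(int).tolist())
P=v.plane(cols[:,:2],.066); k=np.polyfit(P[:,0],P[:,1],1); print("angle",np.degrees(np.arctan(k[0])), P[0],P[-1])
for n,p,z in[("boxFL",(403,127),.035),("boxFR",(417,237),.035),("hoodFL",(426,125),.09),("hoodFR",(440,232),.09),("hoodBL",(575,101),.036),("BR",(578,209),.036)]:
    print(n,v.plane([(p[0]*.64,p[1]*.64)],z)[0].round(4))
E
```

```text
[[231, 9], [232, 11], [233, 12], [234, 12], [235, 13], [236, 12], [237, 12], [238, 12], [239, 12], [240, 12], [241, 12], [242, 12], [243, 12], [244, 12], [245, 12], [246, 12], [247, 12], [248, 11], [249, 12], [250, 12], [251, 12], [252, 12], [253, 11], [254, 11], [255, 12], [256, 12], [257, 12], [258, 13], [259, 12], [260, 12], [261, 12], [262, 12], [263, 12], [264, 13], [265, 13], [266, 13], [267, 12], [268, 13], [269, 13], [270, 17], [271, 23], [272, 23], [273, 25]]
angle 11.985595414028786 [ 0.44373206 -0.29742273  0.066     ] [ 0.48965405 -0.28681616  0.066     ]
boxFL [ 0.4734 -0.2519  0.035 ]
boxFR [ 0.4849 -0.3334  0.035 ]
hoodFL [ 0.4872 -0.2574  0.09  ]
hoodFR [ 0.4977 -0.3237  0.09  ]
hoodBL [ 0.5989 -0.2344  0.036 ]
BR [ 0.6096 -0.3115  0.036 ]
```

Cover view: tab at about (374,190), box front edge (403,127)-(417,237), so the box yaw is about 8.5° and the hinge is near (.582,-.276). I'll pinch the tab and swing it up along the arc.

```bash
cat >> h.py <<'E'
BY=np.radians(8.5); ex=np.array([np.cos(BY),np.sin(BY),0]); ey=np.array([-np.sin(BY),np.cos(BY),0]); DC=down(BY)
TAB0=np.array([.4535,-.2954,.066]); H=np.array([*(TAB0+.13*ex)[:2],.036])
def tab(th):   # tab centre at cover angle th
    a=np.arctan2(.03,-.13)-th; L=np.hypot(.13,.03); return H+L*np.cos(a)*ex+np.array([0,0,L*np.sin(a)])
G=np.array([0,0,-.008])
E
python3 - <<'E'
from h import *
manip.gripper_to(.5); t=tab(0)+G
manip.move_to(t+[0,0,.12],DC); manip.move_straight(t,.12); f0=manip.read_ft_force()
manip.gripper_to(0,12); print("w",manip.read_gripper_width(),(manip.read_ft_force()-f0).round(1))
for th in np.linspace(0,1.75,15)[1:]:
    manip.move_straight(tab(th)+G,.12); f=manip.read_ft_force()-f0
    print(round(th,2),f.round(1),end=" ")
    if np.abs(f).max()>25: print("STOP");break
print(manip.read_gripper_width(),manip.read_clock())
View("scene").save("sc_open",(110,140,260,252))
E
```

```text
w 0.12626818563467807 [ 0.9 -2.3 -1.1]
0.12 [ 1.8 -3.3 -0.4] 0.25 [ 2.8 -4.  -0.1] 0.38 [ 3.2 -4.9 -0.3] 0.5 [ 3.3 -4.7 -0. ] 0.62 [ 2.  -4.1  0.4] 0.75 [ 1.7 -3.1 -0.6] 0.88 [ 2.7 -4.5 -0.9] 1.0 [ 3.2 -4.3 -1.9] 1.12 [ 2.8 -4.  -3.4] 1.25 [ 2.8 -3.  -5.3] 1.38 [ 2.2 -2.  -6.8] 1.5 [ 0.8 -1.5 -7.8] 1.62 [ 0.3  1.2 -7.2] 1.75 [-0.8  2.6 -6.1] 0.12833748207261295 57.5
```

View pics/sc_open.png

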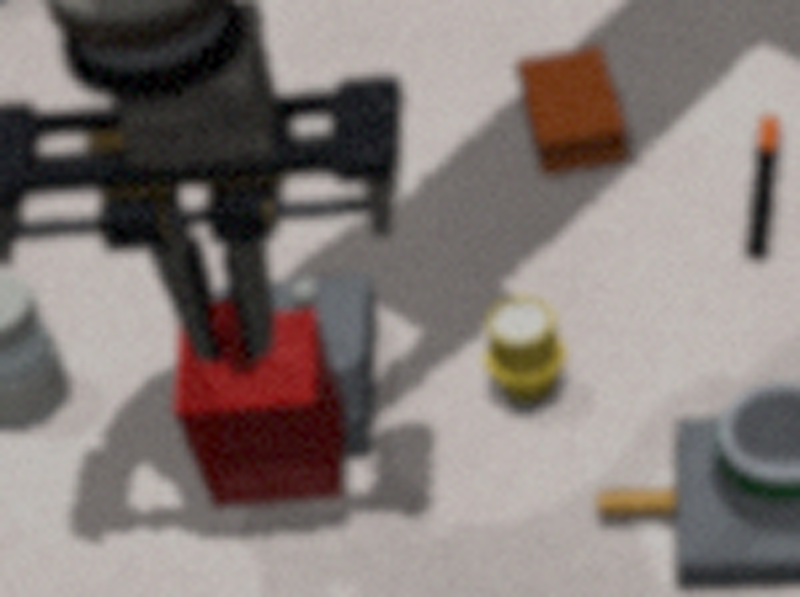

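The cover is held wide open, with the tab in the jaws and the white toggle ball visible at (303,290). Release, look at the toggle from above, then push it over.

```bash
python3 - <<'E'
from h import *
manip.gripper_to(.5); p=tab(1.75)+G; manip.move_straight(p+[0,0,.10],.15)
T=H-.052*ex; v=look(T[0],T[1],.25,np.pi/2)
e=[T+s*.0174*ey+[0,0,.035] for s in(1,-1)]
for q in e: q[2]=.071
u=v.px(np.array(e)); print(u,"pivot",T)
r=int(u[:,0].mean()),int(u[:,1].mean()); x0,y0=r[0]-80,max(r[1]-60,0)
v.save("tog0",(x0,y0,x0+160,y0+120),5); print(x0,y0,manip.read_clock(),tab(1.75))
E
```

```text
[[253.27730812 104.02331131]
 [257.62858868 134.21110558]] pivot [ 0.53064324 -0.28387087  0.036     ]
175 59 60.5167 [ 0.63418486 -0.26839647  0.15857079]
```

View pics/tog0.png

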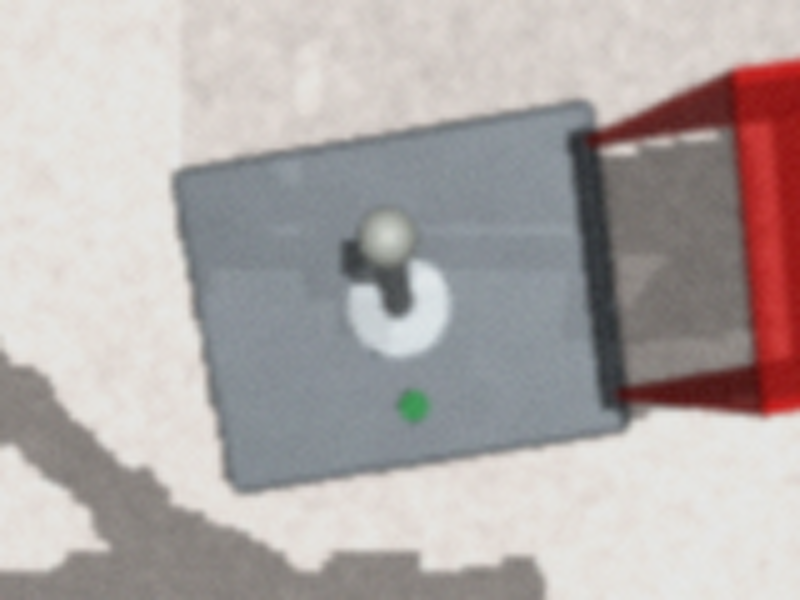

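The ball is at (387,237), native (252,106), within about 2 px of my prediction, leaning left (+y); green "on" dot on the right at (413,405). Now push it across.

```bash
python3 - <<'E'
from h import *
manip.gripper_to(0,10); T=H-.052*ex
P=lambda y,z:np.array([*(T+y*ey)[:2],z])
manip.move_to(P(.055,.16),DC); manip.move_straight(P(.055,.069),.12); f0=manip.read_ft_force()
for y in(.035,.025,.015,.009,.007,.005,.003):
    manip.move_straight(P(y,.069),.05); f=(manip.read_ft_force()-f0).round(1); print(y,f)
    if f[1]>6: break
manip.move_straight(P(y+.015,.069),.1); manip.move_straight(P(y+.015,.17),.2)
v=look(T[0],T[1],.25,np.pi/2); v.save("tog1",(175,59,335,179),5); print(manip.read_clock())
E
```

```text
0.035 [-0.2 -0.2  0. ]
0.025 [-0.2  0.2 -0.1]
0.015 [-0.4  0.   0.1]
0.009 [-0.6 -0.1 -0.1]
0.007 [-0.4  0.8 -0.6]
0.005 [-1.   0.8  0.2]
0.003 [-1.6  2.4  0.1]
68.2333
```

View pics/tog1.png

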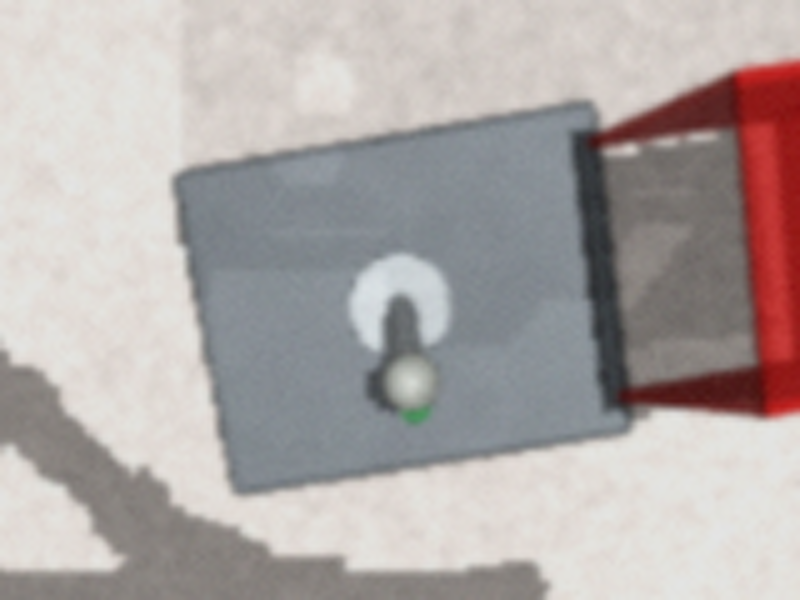

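The toggle is over: ball at (410,380), native (257,135), which matches the predicted full "on" position. Now close the cover.

```bash
python3 - <<'E'
from h import *
manip.gripper_to(.5); p=tab(1.75)+G
manip.move_to(p+[0,0,.10],DC); manip.move_straight(p,.12); f0=manip.read_ft_force()
manip.gripper_to(0,12); print("w",manip.read_gripper_width())
for th in np.linspace(1.75,0,15)[1:]:
    manip.move_straight(tab(th)+G,.12); f=manip.read_ft_force()-f0
    if np.abs(f).max()>25: print(th,f,"STOP");break
print(f.round(1)); manip.gripper_to(.5); t=tab(0)+G
manip.move_straight(t+[0,0,.08],.15)
manip.gripper_to(0); f0=manip.read_ft_force()[2]
for z in(.100,.092,.090,.088,.086,.084,.082):   # press the tab's top (z .076) with the tips, 11 mm ahead of TCP
    manip.move_straight([t[0],t[1],z],.05); f=manip.read_ft_force()[2]-f0; 
    if f>4: break
print("press",z,round(f,1),manip.read_eef_pos().round(4))
manip.move_straight([t[0],t[1],.22],.15)
v=look(.47,-.295,.22,np.pi/2); h,s,V=cv2.split(v.hsv)
m=((h<8)|(h>172))&(s>120)&(V>40)
for c in comps(m): print(cv2.minAreaRect(c),cv2.contourArea(c))
v=look(.595,.12,.38,0.0); v.save("fin")
for n,z,p in(("blue",.099,ST[0]),("red",.071,ST[1]),("yel",.071,ST[2])): print(n,find(v,n,p,z,.02))
manip.move_to([.40,-.1,.35],down(0)); View("scene").save("fsc"); print(manip.read_clock())
E
```

```text
w 0.13004326496567875
[ 0.6 -5.9  0. ]
press 0.086 6.1 [ 0.4537 -0.2957  0.087 ]
((300.4128112792969, 109.37901306152344), (69.07070922851562, 141.71633911132812), 80.78897094726562) 6833.5
blue (array([0.58470552, 0.24832674]), np.float64(0.02911142736372265), np.float64(0.001921035408874943))
red (array([0.59194109, 0.16093888]), np.float64(0.028914440018139937), np.float64(0.0005773183442205108))
yel (array([0.59923399, 0.07498227]), np.float64(0.028499925853058567), np.float64(0.0004077336221134878))
85.85
```

View pics/fin.png

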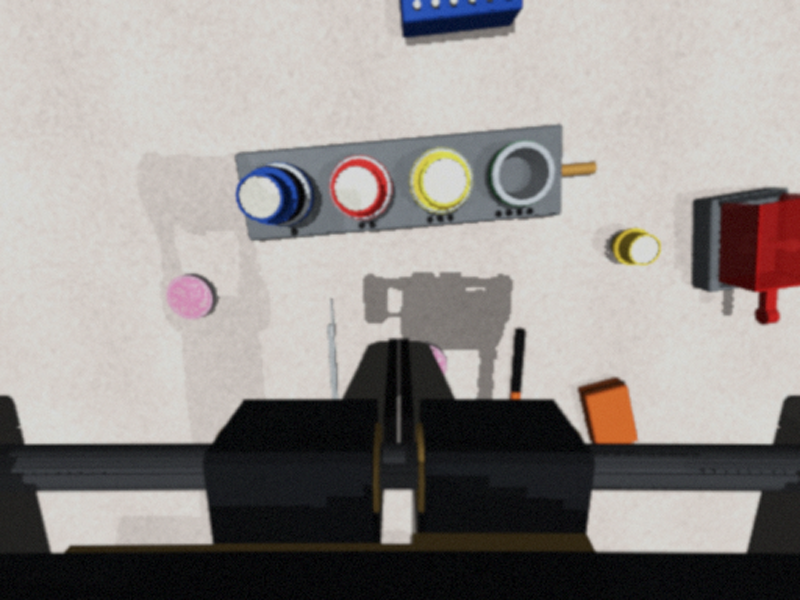

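View pics/fsc.png

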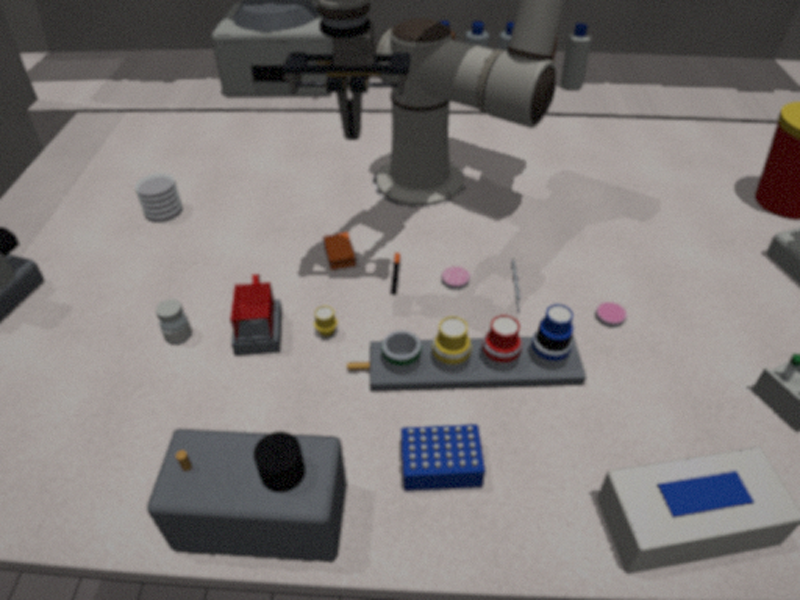

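The final views show blue on the sleeve (558,333), red (503,338) and yellow (452,340) all upright and seated. Station 4 (402,347) is empty, the cover at (253,310) looks as it did at the start, and the bystanders haven't moved. Handing in.

```bash
python3 -c "
from station import ticket; print(ticket.finish_job())"
```

```text
the job is handed in; nothing more can be done
None
```

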